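Zero the photometer on the empty cuvette

ROBOT

A 6-joint arm with a two-finger parallel gripper is mounted at the origin on a cart in front of the work surface, level with it; the furniture and walls round the work are solid. World frame = base frame: x ahead of the robot, y to its left, z up, the work surface at z = 0. Lengths are in mm, angles in rad, forces in N, time in s.
With the tool pointing down it reaches from about 275 to 750 mm from the base axis. Payload 10.2 kg.
Tool frame: the origin (TCP) lies at the very end of the fingers, on their centre line; the grasp point (between the pads) lies 19 mm behind it; z points along the fingers, y is the line along which they close (so a half turn about z gives the same grasp; the last joint's range is limited). The gripper opens to 85 mm and grips with 20 to 120 N. Pads are 22 mm wide; open, the fingers measure 114 mm over their backs; the gripper's body (76 mm by 85 mm) begins 54 mm behind the grasp point. The pads swing forward as they close: fully open they stand 13 mm farther back than shut.
Start: joints at [0.891, 0.313, 1.498, -0, 1.331, -0.223], TCP at [231.579, 471.171, 231.294] pointing down, gripper open.
Joint ranges: [-2.94, 2.94], [-0.97, 2.17], [0.19, 2.56], [-1.23, 4.37], [0.02, 3.11], [-2.88, 2.88]. Speed limits (rad/s): [2.39, 2.39, 3.01, 3.14, 3.14, 3.14].

INTERFACE

Orientations are given as a unit quaternion [w, x, y, z].
In Python, from rig import * gives the robot as it stands. The module is installed in compiled form; this text tells all that it offers.
- The arm moves only by the shell command python3 -m crank 'ROWS' [FORCE]. ROWS is JSON, a list that holds one entry, the list of rows, each a list of 7 numbers: the shift along the tool's x, y, z in units of 25 mm (1.0 is 25 mm), then the turn, a rotation vector about the tool's x, y, z in units of 8 degrees (1.0 is 8 degrees), then the finger opening in mm, from 0 to 85.4. A call has exactly 8 rows; each row shifts and turns the commanded pose from where the row before left it, along the tool's axes as they then stand; what a row does not reach is not made up. A row lasts 1/10 s, in which the tool goes at most 50 mm and 8.59 degrees, less where a joint would pass 70% of its speed; a pose out of reach is approached as far as the arm can. A call is refused whole if a number of a shift passes 1 or a number of a turn 1, either way. A call with a gripper value outside its range is refused whole. The fingers move at their own pace and stop on an object; FORCE is the grip in N (left out, the last holds). Time passes only in rows, so rows that do not move let the fingers close, or fill a call up. It gives the time, the measured TCP pose, the force, the opening and the grip force at its end, in the units of the state.
- sense(): the state, without advancing time (a new reading comes with each control period).
- capture(name): name is "side" or "top"; returns the picture (480x640x3 uint8, blue, green, red); there is no depth.
- camera_model(name): a dict with "fx", "fy", "cx", "cy" (pixels), "k1" (the pictures are not rectified: a ray, as slopes to the right and down, at radius r is drawn at 1 + k1 r^2 times it, then the intrinsics apply), "world_from_camera" (4x4, takes a point from camera to world coordinates). Camera axes: x right, y up, looking along -z (the intrinsics and any distortion apply to the point x, -y, -z); pixel columns grow to the right and rows downward; lengths in mm; the calibration is good to about 2 mm. A picture is of the moment at which its call begins. camera_model takes no time and is no camera call.
- finish_job(): hands the job in; it is judged then, once.
The state is a dict: "time_s": time; "joints": joint angles; "dq": joint speeds; "tau": joint torques, N m; "eef_pos": TCP position; "ee_rot": TCP orientation; "force": force on the tool from outside, world axes, zero at the start; "wrist_torque": the same for the moment, N m; "grip_width": opening from 0.0 (shut) to 1.0 (fully open); "grip_force": force on a finger pad.
Only numpy, scipy, OpenCV 4.12 (cv2) and the standard library are available. Lean on these libraries where they do the work, as an engineer would, in place of code of your own. Each camera call takes 0.05 s, during which the arm holds its last target. There are 200 camera calls.

TASK

Zero the photometer on its cell blank: take the one empty cuvette out of the rack, seat it upright all the way down in the square cell well, and swing the light hood fully shut over it. Then push the round zero key at least 4 mm of its 6 mm down, with no more than 40 N, and keep it down: zeroing takes three seconds without a break, and you finish while still holding the key down. Do not press the key before the hood is shut, press no square key, and leave the filled cuvettes standing in the rack and the beaker where it is.

Things in the scene. Friction and masses are not known exactly. Their poses are not given: they have to be found in the camera images.
- cuvette_empty: the empty clear plastic cuvette, 12.5 x 12.5 x 45 mm tall, 12 g: the only one of the three in the rack with no liquid in it. Origin at the centre of its underside, z up along it. Starts in one of the rack's places (which one varies), sides parallel to the rack's, top 28 mm above the rack's top plate. It may go into the well any of the four ways round
- sample_a: a filled cuvette of the same size, standing in another place of the rack; same origin and axes. Leave alone
- sample_b: a filled cuvette of the same size, standing in another place of the rack; same origin and axes. Leave alone
- cuvette_rack: white cuvette rack, fixed to the bench, 140 (x) x 42 (y) x 23 mm high, open at the long sides; four places, 16 mm square, in a row at x = -48, -16, 16 and 48 mm, y = 0, whose floor is 6 mm above the bench. Origin at the centre of its underside, x along the row
- photometer: white filter photometer, fixed to the bench, 210 (x) x 150 (y) mm; keypad in front (-x) with its face 36 mm above the bench, a sloping display behind it, then a flat deck 50 mm above the bench with the cell well and the hood. Origin at the centre of its underside, x from its front to its back, y to its left, z up
- cell_well (a point): centre of the square cell well's mouth, level with the deck, 50 mm above the bench. The black-rimmed well is 15 mm square with a 3 mm lead-in chamfer round its mouth and 22 mm deep, its sides parallel to the photometer's x and y; a seated cuvette stands out 23 mm above the deck
- hood (a joint): angle of the grey light hood (rad): 0 shut flat over the well, about 1.45 to 1.7 at the start (open, standing up behind the well). The hinge is stiff: the hood stays at any angle where it is left and needs about 0.6 N at its free edge to move
- hood_axis (a point): middle of the hood's hinge line (along the photometer's y), 32 mm behind the well's centre, 58 mm above the bench. The hood is a box, open below, reaching 62 mm forward of the hinge when shut (72 with its thumb tab), 29 mm to either side; its outer roof face is 28 mm above the hinge line when shut and faces backward (+x) when open: an open hood is pushed shut from behind
- hood_tab (a point): middle of the ribbed thumb tab, 12 mm long, 30 mm wide, 4 mm thick, on the hood's free edge; 70 mm from the hinge line; the tab points up when the hood is open, its tip then about 130 mm above the bench, and forward when shut
- zero_key (a joint): travel of the round zero key (m): 0 up, 0.006 down on its hard stop; it must be held at 0.004 or more. It is sprung: about 3 N to start, 7 N at 4 mm, 9 N just before the stop; it rises again when let go
- zero_key_top (a point): centre of the top face of the round zero key, 22 mm in diameter, at the keypad's right end (the photometer's -y end); 48 mm above the bench when up, pressed straight down; moves with the key
- read_key (a joint): travel of the square read key in the middle of the keypad (m), 17 x 17 mm, 45 mm to the left of the round key, top 6.5 mm above the keypad; 0 up, 0.004 down. Not to be pressed
- menu_key (a joint): travel of the square menu key at the left of the keypad (m), 17 x 17 mm, 87 mm to the left of the round key; 0 up, 0.004 down. Not to be pressed
- beaker: small glass beaker, 47 mm wide, 58 mm tall, standing loose on the bench to the right of the photometer; origin at the centre of its underside. Leave alone

How it is judged:
By the outcome, as a careful person would: the job done as asked, in the order asked, and still so for the second after the job is handed in, while the arm keeps its last pose, push and grip.
It also fails if it takes over 64 s, if anything falls off the work surface, if the arm or the gripper's body presses on something with over 40 N, if the wrist force passes 120 N, or if a joint passes its speed limit or range.

## Working session

There is one attempt and no reset: what is moved stays moved. The work goes in short steps, Python scripts to look and compute and a shell command to move; the robot and the scene stay as the last step left them, time stands still between calls to the robot, and variables do not carry over. Pictures are saved under pics/ and viewed, at most 10 in all, crops included, and the job is handed in when it is done.

```bash
mkdir -p pics; python3 - <<'E'
from rig import *
import cv2,numpy as np
for n in("side","top"):
    cv2.imwrite(f"pics/{n}0.png",capture(n)); m=camera_model(n); print(n,{k:(np.round(v,3).tolist()) for k,v in m.items()})
s=sense();print(s["eef_pos"],s["ee_rot"],s["time_s"],s["grip_width"])
E
```

```text
side {'fx': 451.595, 'fy': 451.595, 'cx': 319.887, 'cy': 242.452, 'k1': -0.009, 'world_from_camera': [[-0.992, 0.05, -0.116, 394.593], [-0.125, -0.488, 0.864, 815.684], [-0.013, 0.871, 0.49, 594.797], [0.0, 0.0, 0.0, 1.0]]}
top {'fx': 595.027, 'fy': 595.027, 'cx': 318.711, 'cy': 235.096, 'k1': -0.09, 'world_from_camera': [[-0.003, 0.983, -0.181, 323.828], [-1.0, -0.001, 0.008, -69.042], [0.008, 0.182, 0.983, 1195.518], [0.0, 0.0, 0.0, 1.0]]}
[231.42640236 470.99805498 230.82322117] [-2.36440859e-04  2.26411717e-01  9.74031544e-01 -4.79046784e-04] 0.1 0.9990916481746136
```

View pics/side0.png

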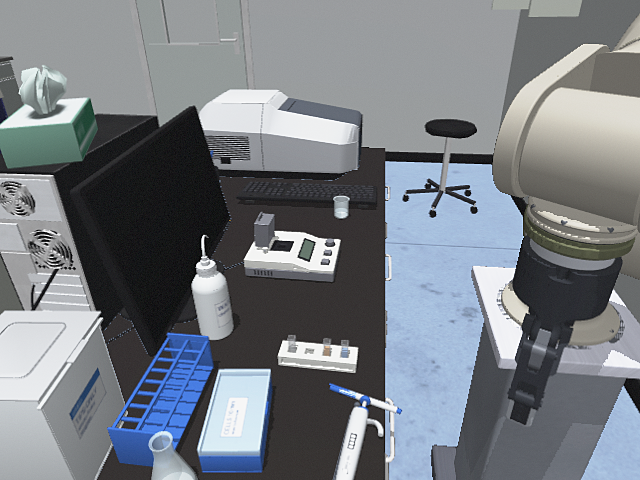

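View pics/top0.png

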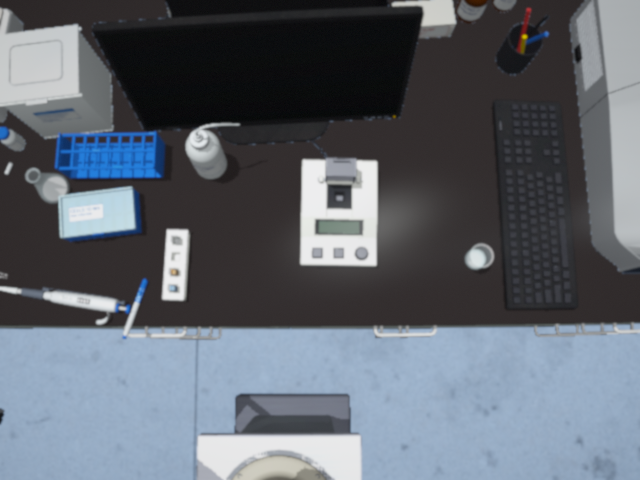

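Top view: photometer about (340,212), with its keys at the near side (zero key at 361,253), the well at (339,198) and the open hood at (341,170). The rack is at (176,265): a clear cuvette at its far end (177,239), an empty place at 256, brown at 272, blue at 288. I'll enlarge these to measure.

```bash
cat > h.py <<'E'
import cv2,numpy as np
from rig import camera_model
def ray(n,u,v):
    m=camera_model(n);K=np.array([[m["fx"],0,m["cx"]],[0,m["fy"],m["cy"]],[0,0,1.]])
    p=cv2.undistortPoints(np.array([[[u,v]]],float),K,np.array([m["k1"],0,0,0.]))[0,0]
    T=np.array(m["world_from_camera"]);return T[:3,3],T[:3,:3]@[p[0],-p[1],-1]
def at(n,u,v,z):
    o,d=ray(n,u,v);return (o+d*(z-o[2])/d[2])
def tri(uv):  # {"side":(u,v),"top":(u,v)} -> point, gap
    (o,d),(p,e)=[ray(n,*uv[n]) for n in("side","top")]
    s=np.linalg.lstsq(np.c_[d,-e],p-o,rcond=None)[0];a,b=o+d*s[0],p+e*s[1];return (a+b)/2,np.linalg.norm(a-b)
def proj(n,P):
    m=camera_model(n);T=np.array(m["world_from_camera"]);c=T[:3,:3].T@(np.asarray(P,float)-T[:3,3])
    x=np.array([c[0],-c[1]])/-c[2];x=x*(1+m["k1"]*(x@x));return x*m["fx"]+[m["cx"],m["cy"]]
E
python3 - <<'E'
import cv2,numpy as np
t=cv2.imread("pics/top0.png");s=cv2.imread("pics/side0.png")
a=cv2.resize(t[225:305,150:203],None,fx=5,fy=5,interpolation=2)
b=cv2.resize(t[150:270,295:385],None,fx=4,fy=4,interpolation=2)
c=np.zeros((600,800,3),np.uint8);c[:400,:265]=a;c[:480,300:660]=b
cv2.imwrite("pics/z1.png",c)
a=cv2.resize(s[325:375,270:365],None,fx=5,fy=5,interpolation=2)
b=cv2.resize(s[205:285,240:345],None,fx=4,fy=4,interpolation=2)
c=np.zeros((600,800,3),np.uint8);c[:250,:475]=a;c[260:580,:420]=b
cv2.imwrite("pics/z2.png",c)
E
```

```text
(no output)
```

View pics/z1.png

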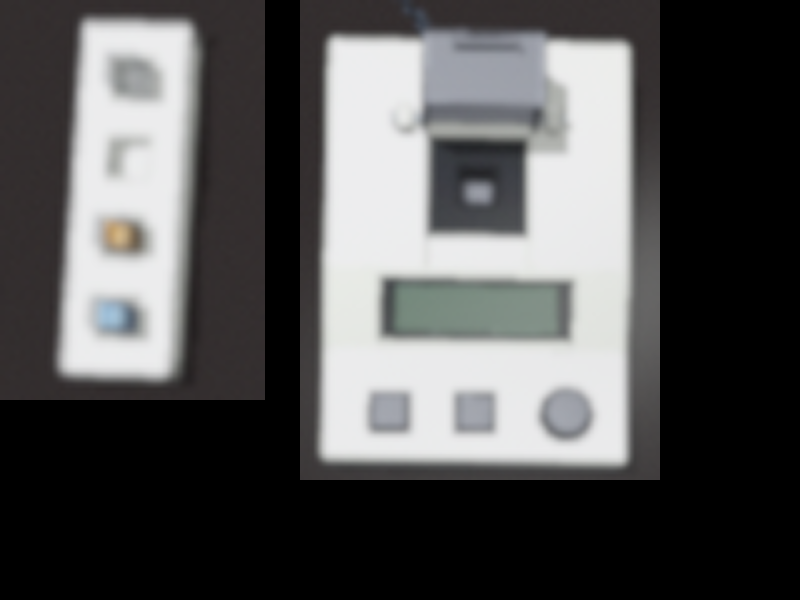

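View pics/z2.png

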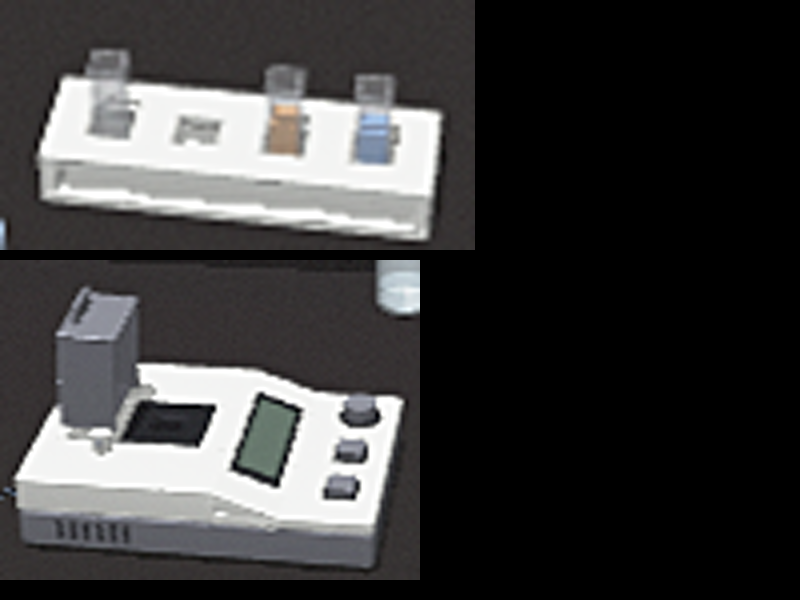

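```bash
cat > fit.py <<'E'
from h import *
T=lambda x,y:(295+(x-300)/4,150+y/4)
S=lambda x,y:(240+x/4,205+(y-260)/4)
R=lambda x,y:(150+x/5,225+y/5)
Q=lambda x,y:(270+x/5,325+y/5)
print("top keys");
for n,p,z in[("menu",T(390,411),42.5),("read",T(475,411),42.5),("zero",T(566,412),48),("panel",T(478,187),50),
 ("pinL",T(404,117),58),("pinR",T(556,119),58),("FL",T(319,463),36),("FR",T(628,465),36),("BL",T(327,36),50),("BR",T(631,41),50)]: print(n,at("top",*p,z).round(1))
print("rack top")
for p in[(82,19),(195,20),(178,380),(58,375)]: print(at("top",*R(*p),23).round(1))
print("cuv top brown/blue/empty",at("top",*R(122,233),51).round(1),at("top",*R(115,313),51).round(1))
print("side")
for n,p,z in[("menu",S(342,481),42.5),("read",S(351,445),42.5),("zero",S(360,404),48),("pan1",S(145,402),50),("pan2",S(216,405),50),("pan3",S(197,445),50),("pan4",S(121,441),50),("FR",S(404,400),36),("FL",S(374,526),36)]: print(n,at("side",*p,z).round(1))
for p in[(62,76),(442,110),(437,190),(38,157)]: print(at("side",*Q(*p),23).round(1))
print("cuvtops e,br,bl",[at("side",*Q(*p),51).round(1) for p in[(109,56),(286,73),(375,81)]])
print("hood tri", tri({"side":S(105,313),"top":T(488,45)}))
E
python3 fit.py
```

```text
top keys
menu [501.5 -76.   42.5]
read [ 501.4 -117.7   42.5]
zero [ 500.  -161.9   48. ]
panel [ 612.5 -119.9   50. ]
pinL [646.2 -83.2  58. ]
pinR [ 645.2 -158.5   58. ]
FL [476.7 -41.2  36. ]
FR [ 475.4 -193.    36. ]
BL [690.7 -44.8  50. ]
BR [ 688.1 -197.6   50. ]
rack top
[553.6 228.3  23. ]
[553.1 182.4  23. ]
[408.5 184.1  23. ]
[410.3 232.   23. ]
cuv top brown/blue/empty [463.4 201.9  51. ] [432.3 203.5  51. ]
side
menu [501.4 -74.3  42.5]
read [ 500.7 -115.9   42.5]
zero [ 499.6 -157.    48. ]
pan1 [ 632.4 -142.4   50. ]
pan2 [ 587.7 -143.1   50. ]
pan3 [590.4 -93.8  50. ]
pan4 [636.7 -93.8  50. ]
FR [ 474.6 -186.4   36. ]
FL [479.  -38.5  36. ]
[552.6 185.3  23. ]
[410.7 187.9  23. ]
[410.4 228.6  23. ]
[552.7 228.2  23. ]
cuvtops e,br,bl [array([530.1, 203.8,  51. ]), array([465.9, 205.8,  51. ]), array([434.2, 206.5,  51. ])]
hood tri (array([ 655.3114548 , -122.74641759,  122.31541338]), np.float64(14.877256261122183))
```

Views agree to about 2 mm. The empty cuvette is at about (529.5, 205.5), rack yaw −1.1°. The well is at about (612, −119), zero key at about (500, −160), photometer yaw −1°. Next I'll check clearance to the monitor behind the hood and work out the first move.

```bash
cat > go.py <<'E'
import sys,numpy as np
from rig import sense
from scipy.spatial.transform import Rotation as Ro
def tgt(yaw_deg,tilt_deg):  # tool x ~ -world x, y ~ +world y, z down; tilt leans body to -x
    return Ro.from_euler("z",yaw_deg,degrees=True)*Ro.from_matrix(np.diag([-1.,1,-1]))*Ro.from_euler("y",-tilt_deg,degrees=True)
def rel(pos,yaw,tilt):
    s=sense();q=s["ee_rot"];R=Ro.from_quat([q[1],q[2],q[3],q[0]]);G=tgt(yaw,tilt);d=np.array(pos)-s["eef_pos"]
    print("pos",s["eef_pos"].round(1),"t",s["time_s"],"F",np.round(s["force"],1),"z",G.as_matrix()[:,2].round(2))
    print("d world",d.round(1),"turn/8deg",(np.degrees((R.inv()*G).as_rotvec())/8).round(3))
    print("shift before turn",(R.inv().apply(d)/25).round(3),"after turn",(G.inv().apply(d)/25).round(3))
if __name__=="__main__":
    a=list(map(float,sys.argv[1:]));rel(a[:3],a[3],a[4])
E
python3 go.py 529.5 205.5 110 -1.1 20
python3 - <<'E'
from h import *
for a,b in[((155,345),(145,130)),((228,210),(400,115)),((192,108),(418,10))]: print(tri({"side":a,"top":b}))
E
```

```text
pos [231.4 471.  230.8] t 0.1 F [0.2 0.2 0.5] z [ 0.34 -0.01 -0.94]
d world [ 298.1 -265.5 -120.8] turn/8deg [-0.554 -2.463 -3.101]
shift before turn [-15.386  -4.267   4.834] after turn [ -9.74  -10.389   8.688]
(array([750.88234022, 271.40863995,  67.54340837]), np.float64(6.829839405935749))
(array([ 778.39214528, -240.4765875 ,   79.35681072]), np.float64(9.740541494858688))
(array([ 840.10264797, -234.21695723,  350.69085049]), np.float64(2.5156339384652924))
```

```bash
python3 -m crank '[[[0,0,0,-0.139,-0.616,-0.775,40],[0,0,0,-0.139,-0.616,-0.775,40],[0,0,0,-0.139,-0.616,-0.775,40],[0,0,0,-0.139,-0.616,-0.775,40],[-0.8,-0.85,0.6,0,0,0,40],[-0.8,-0.85,0.6,0,0,0,40],[-0.8,-0.85,0.6,0,0,0,40],[-0.8,-0.85,0.6,0,0,0,40]]]' 20
python3 -m crank '[[[-0.8,-0.85,0.6,0,0,0,40],[-0.8,-0.85,0.6,0,0,0,40],[-0.8,-0.85,0.6,0,0,0,40],[-0.8,-0.85,0.6,0,0,0,40],[-0.8,-0.85,0.6,0,0,0,40],[-0.8,-0.85,0.6,0,0,0,40],[-0.8,-0.85,0.6,0,0,0,40],[0,0,0,0,0,0,40]]]'
python3 go.py 529.5 205.5 75 -1.1 20
```

```text
time_s: 0.9
eef_pos: [326.2, 383.4, 201.8]
ee_rot: [0.174, 0.009, 0.985, -0.001]
force: [-0.1, 0.1, 0.0]
grip_width: 0.467
grip_force: 0.0
time_s: 1.7
eef_pos: [491.8, 230.0, 150.3]
ee_rot: [0.173, 0.011, 0.985, -0.002]
force: [-0.7, -0.6, 0.0]
grip_width: 0.469
grip_force: 0.0
pos [491.8 230.  150.3] t 1.7 F [-0.7 -0.6  0. ] z [ 0.34 -0.01 -0.94]
d world [ 37.7 -24.5 -75.3] turn/8deg [-0.006 -0.004 -0.026]
shift before turn [-0.409 -0.948  3.352] after turn [-0.404 -0.952  3.352]
```

```bash
python3 go.py 535 205.5 75 -1.1 20 | tail -1;  python3 go.py 535 205.5 30.5 -1.1 20|tail -1
```

```text
shift before turn [-0.616 -0.943  3.427] after turn [-0.61  -0.948  3.427]
shift before turn [-0.008 -0.943  5.1  ] after turn [-2.00e-03 -9.48e-01  5.10e+00]
```

```bash
python3 -m crank '[[[-0.15,-0.237,0.857,0,0,0,40],[-0.15,-0.237,0.857,0,0,0,40],[-0.15,-0.237,0.857,0,0,0,40],[-0.15,-0.237,0.857,0,0,0,40],[0.2,0,0.55,0,0,0,40],[0.2,0,0.55,0,0,0,40],[0.2,0,0.55,0,0,0,40],[0,0,0,0,0,0,40]]]'
python3 - <<'E'
from rig import *
import cv2
s=capture("side");t=capture("top")
a=cv2.resize(s[290:380,260:380],None,fx=4,fy=4,interpolation=2)
cv2.imwrite("pics/g1.png",a)
E
python3 go.py 535 205.5 30.5 -1.1 20
```

```text
time_s: 2.5
eef_pos: [531.8, 208.3, 30.4]
ee_rot: [0.172, 0.009, 0.985, -0.001]
force: [-0.5, -0.1, -0.8]
grip_width: 0.468
grip_force: 0.0
pos [533.1 208.5  32.5] t 2.6 F [-0.3 -0.2 -0.9] z [ 0.34 -0.01 -0.94]
d world [ 1.9 -3.  -2. ] turn/8deg [0.009 0.005 0.   ]
shift before turn [-0.045 -0.119  0.101] after turn [-0.045 -0.119  0.101]
```

View pics/g1.png

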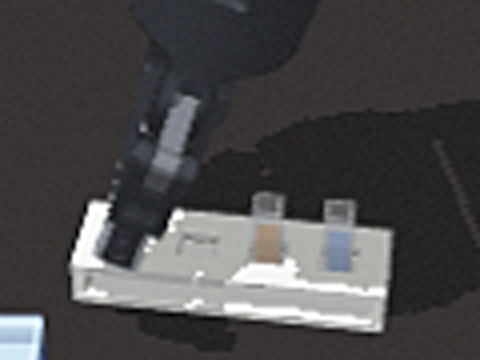

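The fingers straddle the empty cuvette (the near finger hides it at crop (125,240)). The filled cuvettes at (267,225) and (340,230) are clear. I'll correct by 3 mm and close.

```bash
python3 -m crank '[[[-0.05,-0.12,0.06,0,0,0,40],[0,0,0,0,0,0,40],[0,0,0,0,0,0,25],[0,0,0,0,0,0,16],[0,0,0,0,0,0,5],[0,0,0,0,0,0,5],[0,0,0,0,0,0,5],[0,0,0,0,0,0,5]]]' 25
python3 go.py 535 205.5 85 -1.1 20
```

```text
time_s: 3.4
eef_pos: [535.0, 205.1, 31.3]
ee_rot: [0.174, 0.01, 0.985, -0.001]
force: [-1.3, -0.8, 2.3]
grip_width: 0.146
grip_force: 27.9
pos [535.  205.1  31.3] t 3.4 F [-1.3 -0.8  2.3] z [ 0.34 -0.01 -0.94]
d world [-0.   0.4 53.7] turn/8deg [ 0.008  0.008 -0.004]
shift before turn [-0.734  0.02  -2.017] after turn [-0.732  0.017 -2.017]
```

```bash
python3 -m crank '[[[-0.23,0,-0.64,0,0,0,5],[-0.23,0,-0.64,0,0,0,5],[-0.23,0,-0.64,0,0,0,5],[-0.23,0,-0.64,0,0,0,5],[-0.23,0,-0.64,0,0,0,5],[0,0,0,0,0,0,5],[0,0,0,0,0,0,5],[0,0,0,0,0,0,5]]]'
python3 go.py 617.5 -119.2 115 -1 20
```

```text
time_s: 4.2
eef_pos: [534.0, 204.8, 114.9]
ee_rot: [0.173, 0.01, 0.985, -0.001]
force: [-0.2, 0.1, -0.7]
grip_width: 0.15
grip_force: 27.6
pos [534.  204.8 114.9] t 4.2 F [-0.2  0.1 -0.7] z [ 0.34 -0.01 -0.94]
d world [ 8.35e+01 -3.24e+02  1.00e-01] turn/8deg [ 0.    -0.008 -0.014]
shift before turn [ -3.38  -12.895   1.214] after turn [ -3.353 -12.901   1.218]
```

```bash
python3 -m crank '[[[-0.21,-0.806,0.076,0,0,0,5],[-0.21,-0.806,0.076,0,0,0,5],[-0.21,-0.806,0.076,0,0,0,5],[-0.21,-0.806,0.076,0,0,0,5],[-0.21,-0.806,0.076,0,0,0,5],[-0.21,-0.806,0.076,0,0,0,5],[-0.21,-0.806,0.076,0,0,0,5],[-0.21,-0.806,0.076,0,0,0,5]]]' 
python3 -m crank '[[[-0.22,-0.806,0.076,0,0,0,5],[-0.21,-0.806,0.076,0,0,0,5],[-0.21,-0.806,0.076,0,0,0,5],[-0.21,-0.806,0.076,0,0,0,5],[-0.21,-0.806,0.076,0,0,0,5],[-0.21,-0.806,0.076,0,0,0,5],[-0.21,-0.806,0.076,0,0,0,5],[-0.21,-0.806,0.076,0,0,0,5]]]' 
python3 -m crank '[[[0,0,0,0,0,0,5],[0,0,0,0,0,0,5],[0,0,0,0,0,0,5],[0,0,0,0,0,0,5],[0,0,0,0,0,0,5],[0,0,0,0,0,0,5],[0,0,0,0,0,0,5],[0,0,0,0,0,0,5]]]' 
python3 go.py 617.5 -119.2 80 -1 20
python3 - <<'E'
from rig import *
import cv2,numpy as np
s=capture("side");t=capture("top")
c=np.zeros((400,800,3),np.uint8)
c[:360,:400]=cv2.resize(s[205:277,245:325],None,fx=5,fy=5,interpolation=2)
c[:360,410:770]=cv2.resize(t[150:240,300:390],None,fx=4,fy=4,interpolation=2)
cv2.imwrite("pics/g2.png",c)
E
```

```text
time_s: 5.0
eef_pos: [575.8, 42.1, 115.0]
ee_rot: [0.173, 0.01, 0.985, -0.001]
force: [-0.8, 0.9, 1.0]
grip_width: 0.146
grip_force: 27.6
time_s: 5.8
eef_pos: [617.6, -119.8, 114.9]
ee_rot: [0.173, 0.01, 0.985, -0.001]
force: [1.0, 0.5, -0.7]
grip_width: 0.142
grip_force: 27.6
time_s: 6.6
eef_pos: [617.9, -119.0, 116.2]
ee_rot: [0.174, 0.01, 0.985, -0.001]
force: [0.2, -0.6, 0.1]
grip_width: 0.148
grip_force: 27.6
pos [ 617.9 -119.   116.2] t 6.6 F [ 0.2 -0.6  0.1] z [ 0.34 -0.01 -0.94]
d world [ -0.4  -0.2 -36.2] turn/8deg [ 0.003  0.006 -0.014]
shift before turn [ 0.51  -0.009  1.355] after turn [ 0.509 -0.007  1.355]
```

View pics/g2.png

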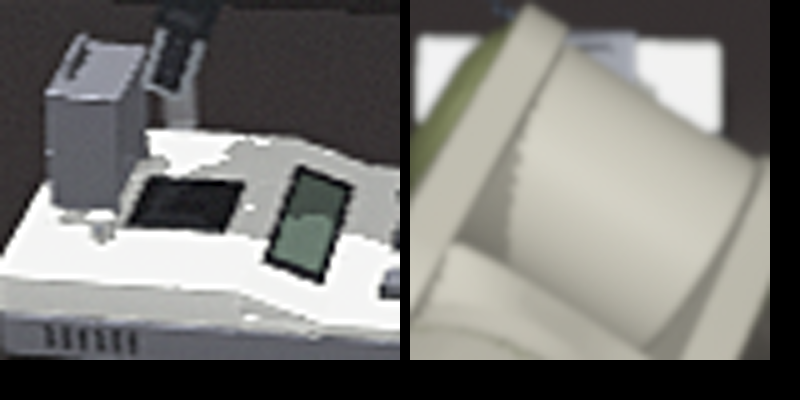

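Side view: cuvette hangs upright over the deck, underside near crop (181,127), i.e. px (281,230). I'll compare that with the prediction.

```bash
python3 - <<'E'
from h import *
for dx in(-6,6):
  for dy in(-6,6): print(((proj("side",(612.4+dx,-119+dy,90.9))-[245,205])*5).round(1))
print("well",((proj("side",(612,-119.2,50))-[245,205])*5).round(1), at("side",245+181/5,205+127/5,90.9))
E
```

```text
[196.5 123.3]
[191.6 135. ]
[172.  122.2]
[166.9 133.9]
well [187.3 202.6] [ 613.09058503 -120.54955909   90.9       ]
```

```bash
python3 -m crank '[[[0.077,0,0.211,0,0,0,5],[0.077,0,0.211,0,0,0,5],[0.077,0,0.211,0,0,0,5],[0.077,0,0.211,0,0,0,5],[0.077,0,0.211,0,0,0,5],[0.077,0,0.211,0,0,0,5],[0.077,0,0.211,0,0,0,5],[0.077,0,0.211,0,0,0,5]]]' 
python3 -m crank '[[[0.027,0,0.075,0,0,0,5],[0.027,0,0.075,0,0,0,5],[0.027,0,0.075,0,0,0,5],[0.027,0,0.075,0,0,0,5],[0.027,0,0.075,0,0,0,5],[0.027,0,0.075,0,0,0,5],[0,0,0,0,0,0,5],[0,0,0,0,0,0,5]]]' 
python3 go.py 617.5 -119.2 53.3 -1 20
```

```text
time_s: 7.5
eef_pos: [617.9, -119.1, 70.8]
ee_rot: [0.174, 0.01, 0.985, -0.001]
force: [0.4, -0.5, 0.5]
grip_width: 0.149
grip_force: 27.6
time_s: 8.3
eef_pos: [617.9, -119.1, 59.2]
ee_rot: [0.174, 0.01, 0.985, -0.001]
force: [0.3, -0.6, -1.5]
grip_width: 0.147
grip_force: 27.5
pos [ 617.9 -119.1   59.2] t 8.3 F [ 0.3 -0.6 -1.5] z [ 0.34 -0.01 -0.94]
d world [-0.4 -0.1 -5.9] turn/8deg [ 0.003  0.005 -0.015]
shift before turn [ 0.095 -0.006  0.216] after turn [ 0.095 -0.006  0.217]
```

```bash
python3 -m crank '[[[0.014,0,0.035,0,0,0,5],[0.014,0,0.035,0,0,0,5],[0.014,0,0.035,0,0,0,5],[0.014,0,0.035,0,0,0,5],[0.014,0,0.035,0,0,0,5],[0.01,0,0.03,0,0,0,5],[0,0,0,0,0,0,5],[0,0,0,0,0,0,5]]]'
```

```text
time_s: 9.1
eef_pos: [617.8, -119.0, 53.7]
ee_rot: [0.174, 0.01, 0.985, -0.001]
force: [-0.3, -1.7, -0.8]
grip_width: 0.144
grip_force: 27.4
```

Almost at the floor; another 2 mm to confirm contact.

```bash
python3 -m crank '[[[0.014,0,0.035,0,0,0,5],[0,0,0,0,0,0,5],[0.014,0,0.035,0,0,0,5],[0,0,0,0,0,0,5],[0,0,0,0,0,0,5],[0,0,0,0,0,0,5],[0,0,0,0,0,0,5],[0,0,0,0,0,0,5]]]'
```

```text
time_s: 9.9
eef_pos: [618.2, -119.1, 53.3]
ee_rot: [0.175, 0.009, 0.985, -0.001]
force: [-6.5, 0.2, 12.3]
grip_width: 0.146
grip_force: 29.3
```

Seated: contact (12 N) at the predicted height. Release and retreat along the tool axis.

```bash
python3 -m crank '[[[0,0,0,0,0,0,36],[0,0,0,0,0,0,36],[0,0,0,0,0,0,36],[0,0,0,0,0,0,36],[0,0,0,0,0,0,36],[0,0,-0.5,0,0,0,36],[0,0,-0.8,0,0,0,36],[0,0,-1,0,0,0,36]]]' 
python3 -m crank '[[[0,0,-1,0,0,0,36],[0,0,-1,0,0,0,36],[0,0,-1,0,0,0,0],[0,0,0,0,0.8,0,0],[0,0,0,0,0.8,0,0],[0,0,0,0,0.9,0,0],[0,0,0,0,0,0,0],[0,0,0,0,0,0,0]]]' 
python3 go.py 705 -119 170 -1 0
python3 - <<'E'
from rig import *
import cv2,numpy as np
s=capture("side")
cv2.imwrite("pics/g3.png",cv2.resize(s[190:290,235:355],None,fx=5,fy=5,interpolation=2))
E
```

```text
time_s: 10.7
eef_pos: [597.2, -118.6, 106.4]
ee_rot: [0.173, 0.01, 0.985, -0.001]
force: [-0.3, 0.0, 0.2]
grip_width: 0.417
grip_force: 0.0
time_s: 11.5
eef_pos: [572.2, -118.1, 176.2]
ee_rot: [0.001, 0.009, 1.0, 0.001]
force: [-0.0, 0.2, -0.0]
grip_width: 0.0
grip_force: 0.0
pos [ 572.2 -118.1  176.2] t 11.5 F [-0.   0.2 -0. ] z [ 0.  0. -1.]
d world [132.8  -0.9  -6.2] turn/8deg [ 0.01   0.021 -0.01 ]
shift before turn [-5.31   0.066  0.262] after turn [-5.311  0.058  0.247]
```

View pics/g3.png

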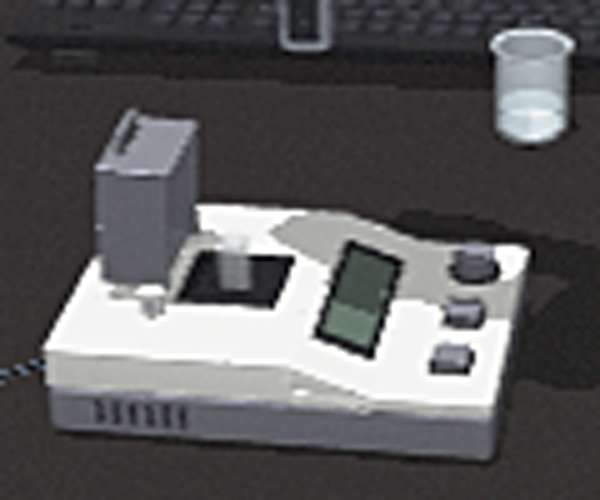

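The cuvette stands upright in the well (crop 237,262). Now move over and behind the hood.

```bash
python3 -m crank '[[[-0.9,0,0,0,0,0,0],[-0.9,0,0,0,0,0,0],[-0.9,0,0,0,0,0,0],[-0.9,0,0,0,0,0,0],[-0.9,0,0,0,0,0,0],[-0.8,0.06,0,0,0,0,0],[0,0,0,0,0,0,0],[0,0,0,0,0,0,0]]]' 
python3 -m crank '[[[0,0,0.4,0,0,0,0],[0,0,0.4,0,0,0,0],[0,0,0.4,0,0,0,0],[0,0,0.4,0,0,0,0],[0,0,0.4,0,0,0,0],[0,0,0.4,0,0,0,0],[0,0,0.4,0,0,0,0],[0,0,0,0,0,0,0]]]' 
python3 go.py 683 -119 106 -1 0
```

```text
time_s: 12.35
eef_pos: [704.3, -119.5, 176.4]
ee_rot: [0.001, 0.01, 1.0, 0.001]
force: [-0.6, 1.4, -0.3]
grip_width: -0.002
grip_force: 0.0
time_s: 13.15
eef_pos: [704.2, -119.0, 104.4]
ee_rot: [-0.001, 0.01, 1.0, 0.001]
force: [0.2, -0.0, -0.2]
grip_width: -0.004
grip_force: 0.0
pos [ 704.2 -119.   104.4] t 13.15 F [ 0.2 -0.  -0.2] z [ 0.  0. -1.]
d world [-21.2   0.    1.6] turn/8deg [ 0.015 -0.014 -0.013]
shift before turn [ 0.849 -0.015 -0.061] after turn [ 0.849 -0.014 -0.063]
```

```bash
python3 -m crank '[[[0.42,0,-0.04,0,0,0,0],[0.42,0,-0.04,0,0,0,0],[0.26,0,-0.1,0,0,0,0],[0.26,0,-0.1,0,0,0,0],[0.3,0,-0.04,0,0,0,0],[0.3,0,-0.04,0,0,0,0],[0.28,0,0.02,0,0,0,0],[0.28,0,0.02,0,0,0,0]]]'
python3 -m crank '[[[0.27,0,0.12,0,0,0,0],[0.27,0,0.12,0,0,0,0],[0.23,0,0.17,0,0,0,0],[0.23,0,0.17,0,0,0,0],[0,0,0,0,0,0,0],[0,0,0,0,0,0,0],[0,0,0,0,0,0,0],[0,0,0,0,0,0,0]]]'
python3 - <<'E'
from rig import *
import cv2,numpy as np
s=capture("side")
cv2.imwrite("pics/g4.png",cv2.resize(s[190:290,235:355],None,fx=5,fy=5,interpolation=2))
E
```

```text
time_s: 13.95
eef_pos: [641.3, -118.1, 114.4]
ee_rot: [0.0, 0.01, 1.0, 0.001]
force: [0.1, -0.4, -0.7]
grip_width: -0.0
grip_force: 0.2
time_s: 14.75
eef_pos: [617.1, -117.5, 100.0]
ee_rot: [0.001, 0.01, 1.0, 0.001]
force: [-0.8, -0.2, -0.3]
grip_width: -0.0
grip_force: 0.0
```

View pics/g4.png

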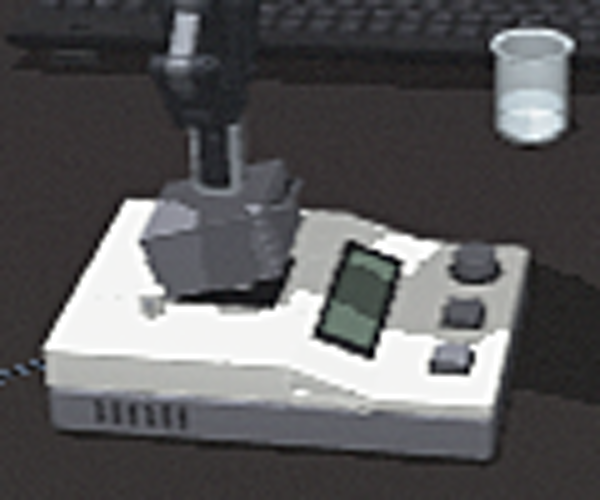

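Hood is about 25° from shut; continue down.

```bash
python3 -m crank '[[[0.17,0,0.12,0,0,0,0],[0.17,0,0.12,0,0,0,0],[0.17,0,0.12,0,0,0,0],[0.17,0,0.12,0,0,0,0],[0,0,0.04,0,0,0,0],[0,0,0.04,0,0,0,0],[0,0,0,0,0,0,0],[0,0,0,0,0,0,0]]]'
```

```text
time_s: 15.6
eef_pos: [600.0, -117.3, 86.1]
ee_rot: [0.0, 0.01, 1.0, 0.0]
force: [-1.0, 0.2, 2.4]
grip_width: 0.002
grip_force: 1.2
```

```bash
python3 -m crank '[[[0,0,0.03,0,0,0,0],[0,0,0.02,0,0,0,0],[0,0,0,0,0,0,0],[0,0,0,0,0,0,0],[0,0,0,0,0,0,0],[0,0,0,0,0,0,0],[0,0,0,0,0,0,0],[0,0,0,0,0,0,0]]]'
```

```text
time_s: 16.4
eef_pos: [600.0, -117.3, 85.9]
ee_rot: [0.001, 0.01, 1.0, 0.0]
force: [-5.1, 1.3, 11.8]
grip_width: 0.002
grip_force: 5.6
```

The hood hit its hard stop at 86 mm, as expected. Now to the zero key at about (500, −161).

```bash
python3 -m crank '[[[0,0,-0.5,0,0,0,0],[0,0,-0.8,0,0,0,0],[0.8,-0.34,0,0,0,0,0],[0.8,-0.34,0,0,0,0,0],[0.8,-0.34,0,0,0,0,0],[0.8,-0.34,0,0,0,0,0],[0.8,-0.34,0,0,0,0,0],[0,0,0,0,0,0,0]]]'
python3 go.py 500 -161 55 -1 0
python3 - <<'E'
from rig import *
import cv2,numpy as np
s=capture("side")
cv2.imwrite("pics/g5.png",cv2.resize(s[190:290,235:355],None,fx=5,fy=5,interpolation=2))
E
```

```text
time_s: 17.2
eef_pos: [498.0, -158.5, 117.6]
ee_rot: [0.0, 0.01, 1.0, 0.0]
force: [0.0, 0.4, 0.3]
grip_width: -0.001
grip_force: 0.0
pos [ 498.  -158.5  117.6] t 17.2 F [0.  0.4 0.3] z [ 0.  0. -1.]
d world [  2.   -2.5 -62.6] turn/8deg [ 0.007  0.006 -0.025]
shift before turn [-0.082 -0.099  2.502] after turn [-0.083 -0.097  2.502]
```

View pics/g5.png

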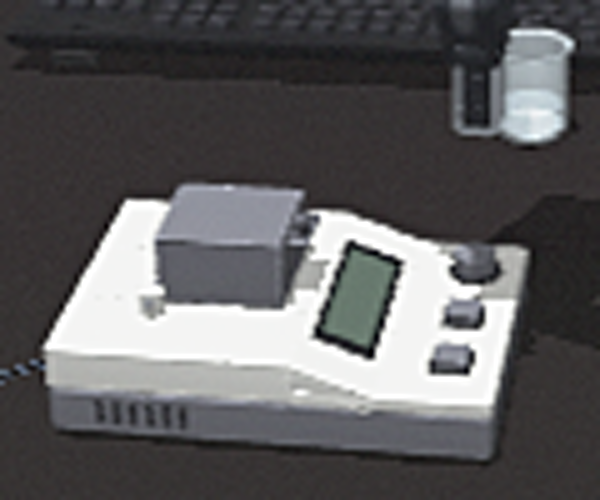

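Hood lies flat and shut (crop 230,240). The fingertips (476,130) are above the zero key (476,258). Descend to 52 mm, then press.

```bash
python3 -m crank '[[[-0.08,-0.1,0.6,0,0,0,0],[0,0,0.6,0,0,0,0],[0,0,0.5,0,0,0,0],[0,0,0.4,0,0,0,0],[0,0,0.3,0,0,0,0],[0,0,0.2,0,0,0,0],[0,0,0,0,0,0,0],[0,0,0,0,0,0,0]]]'
python3 -m crank '[[[0,0,0.06,0,0,0,0],[0,0,0.06,0,0,0,0],[0,0,0.06,0,0,0,0],[0,0,0.06,0,0,0,0],[0,0,0.06,0,0,0,0],[0,0,0,0,0,0,0],[0,0,0,0,0,0,0],[0,0,0,0,0,0,0]]]'
```

```text
time_s: 18.05
eef_pos: [501.3, -160.4, 52.3]
ee_rot: [0.001, 0.01, 1.0, 0.0]
force: [0.6, -0.1, -0.2]
grip_width: -0.001
grip_force: 0.0
time_s: 18.85
eef_pos: [501.2, -160.3, 44.9]
ee_rot: [0.001, 0.01, 1.0, 0.0]
force: [-2.8, 0.7, 6.1]
grip_width: -0.003
grip_force: 3.0
```

```bash
python3 -m crank '[[[0,0,0.05,0,0,0,0],[0,0,0.05,0,0,0,0],[0,0,0.02,0,0,0,0],[0,0,0,0,0,0,0],[0,0,0,0,0,0,0],[0,0,0,0,0,0,0],[0,0,0,0,0,0,0],[0,0,0,0,0,0,0]]]'
```

```text
time_s: 19.65
eef_pos: [501.2, -160.4, 42.1]
ee_rot: [0.001, 0.01, 1.0, 0.0]
force: [-1.9, 1.1, 9.9]
grip_width: -0.002
grip_force: 4.4
```

Key is down about 5.9 mm at 10 N. Hold for more than 3 s.

```bash
for i in 1 2 3 4 5; do python3 -m crank '[[[0,0,0,0,0,0,0],[0,0,0,0,0,0,0],[0,0,0,0,0,0,0],[0,0,0,0,0,0,0],[0,0,0,0,0,0,0],[0,0,0,0,0,0,0],[0,0,0,0,0,0,0],[0,0,0,0,0,0,0]]]' | egrep 'time|pos|^force'; done
python3 - <<'E'
from rig import *
import cv2
cv2.imwrite("pics/g6.png",cv2.resize(capture("side")[190:380,235:375],None,fx=4,fy=3,interpolation=2))
E
```

```text
time_s: 20.45
eef_pos: [501.3, -160.4, 42.1]
force: [-3.0, 1.2, 9.1]
time_s: 21.25
eef_pos: [501.3, -160.4, 42.1]
force: [-2.5, 1.0, 8.5]
time_s: 22.05
eef_pos: [501.2, -160.4, 42.1]
force: [-2.4, 1.3, 7.9]
time_s: 22.85
eef_pos: [501.2, -160.4, 42.1]
force: [-2.5, 0.4, 8.5]
time_s: 23.65
eef_pos: [501.2, -160.4, 42.1]
force: [-3.3, 1.4, 9.2]
```

View pics/g6.png

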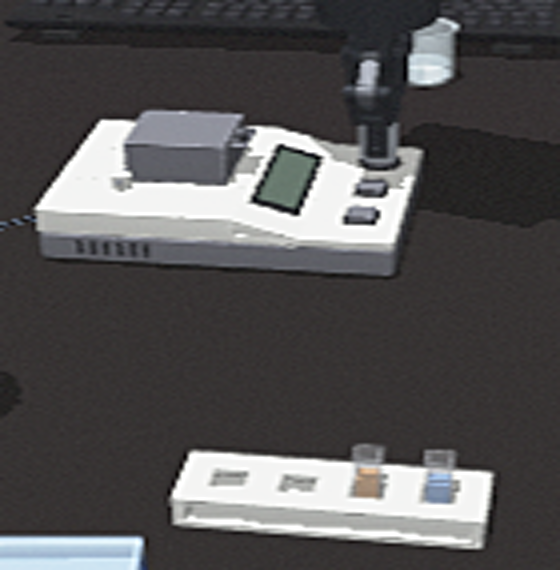

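The hood is shut (185,145) and the fingers hold the zero key down (380,160). The filled cuvettes still stand in the rack (368,475 and 440,480), and the beaker is in place.

```bash
python3 -c "
from rig import *
print(finish_job())"
```

```text
the job is handed in; nothing more can be done
None
```

Job handed in at about 24 s: empty cuvette seated in the well, hood shut, and the zero key held about 5.9 mm down at roughly 9 N for 4 s and still held; the judge's verdict was not shown.

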